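# Send down the sizer that matches the frame in the job tray

## Robot

A 7-joint arm with a two-finger parallel gripper is mounted at the origin on the work surface. World frame = base frame: x ahead of the robot, y to its left, z up, the work surface at z = 0. Lengths are in m, angles in degrees, forces in N, time in s.
With the tool pointing down it reaches from about 0.425 to 0.825 m from the base axis. Payload 3.6 kg.
Tool frame: the origin (TCP) lies midway between the tips of the shut fingers; the grasp point (between the pads) lies arm.grip_point_offset behind it (arm.grip_point_offset is the distance from the TCP to the grasp point, in m); z points along the fingers, y is the direction in which the jaws open and shut (so a half turn about z gives the same grasp; the last joint's range is limited). The gripper opens to 93 mm and grips with 3 to 60 N. Pads are 15 mm wide; open, the fingers measure 128 mm over their backs; the gripper's body (75 mm by 188 mm) begins 65 mm behind the grasp point.
Start: joints at [-67.294, 35.231, -0.722, 81.555, 0.464, 63.22, -2.315], TCP at [0.267, 0.593, 0.219] pointing down, gripper open.
Joint ranges: [-178.69, 178.69], [-17.37, 117.87], [-77.05, 75.6], [15.02, 138.74], [-78.02, 258.01], [0.78, 113.62], [-162.83, 162.83]. Speed limits (degrees/s): [159.86, 159.86, 180, 180, 180, 180, 180].

## Interface

Orientations are given as [roll, pitch, yaw] about the fixed x, y, z axes, in that order (R = Rz(yaw) Ry(pitch) Rx(roll)).
In Python, from station import telemetry, capture, finish_job, arm gives the robot as it stands.
- The arm moves only by the shell command python3 -m creep 'ROWS' [FORCE]. ROWS is JSON, a list of rows, each a list of 7 numbers: the shift along the tool's x, y, z in units of 40 mm (1.0 is 40 mm), then the turn, a rotation vector about the tool's x, y, z in units of 10 degrees (1.0 is 10 degrees), then the closure, from 0 (fully open) to 1 (shut). A call has 1 to 12 rows; each row shifts and turns the pose as measured when the row begins, along the tool's axes as they then stand; what a row does not reach is not made up. A row lasts 1/8 s, in which the tool goes at most 62.5 mm and 10.7 degrees, less where a joint would pass 70% of its speed; a pose out of reach is approached as far as the arm can. A call with a number of a shift or a turn outside -1 to 1 is refused whole. A call with a gripper value outside its range is refused whole. The fingers move at their own pace and stop on an object; FORCE is the grip in N (left out, the last holds). Time passes only in rows, so rows that do not move let the fingers close. It gives the time, the measured TCP pose, the force and the opening at its end, in the units of the state.
- telemetry.sense(): the state, without advancing time (a new reading comes with each control period).
- capture(name): name is "scene" or "top" or "wrist"; returns a dict with "frame" (480x640x3 uint8, red, green, blue), "fx", "fy", "cx", "cy" (pixels), "R" (3x3) and "t" (3): a world point X has camera coordinates R X + t; the wrist camera has in their place "T_tool_cam" (4x4, takes a point from camera to tool coordinates, whose origin is the TCP and whose axes are the flange's). Camera axes: x right, y down, z forward; pixel columns grow to the right and rows downward; lengths in m; the calibration is good to about 2 mm. A picture is of the moment at which its call begins: read the wrist's pose just before it. There is no depth.
- finish_job(): hands the job in, once; it reports no verdict.
The state is a dict: "time_s": time; "joint_pos": joint angles; "dq": joint speeds; "tau": joint torques, N m; "position": TCP position; "ee_rot": TCP orientation; "wrist_force": force on the tool from outside, world axes, zero at the start; "wrist_torque": the same for the moment, N m; "width": finger opening in m.
Only numpy, scipy, OpenCV 4.12 (cv2) and the standard library are available. Lean on these libraries where they do the work, as an engineer would, in place of code of your own. Each camera call takes 0.05 s, during which the arm holds its last target. There are 200 camera calls.

## Task

Look which frame lies in the rimmed job tray, round or rectangular: the clear acrylic sizer of the same shape, waiting at the top of one lane of the tin chute, is wanted. Set the catch cup upright on the counter under the mouth of that lane, then push that sizer down the lane, without picking it up, so that it ends lying in the cup and never lands on the counter. Leave the other sizer, both frames and the brass weight where they are, and let go of everything.

Things in the scene. Friction and masses are not known exactly. Their poses are not given: they have to be found in the camera images.
- chute: Fixed tin chute, two side-by-side lanes sloping along its -y. Origin on the counter below the crest, midway between lanes. Level landing y 0 to 160 mm, top 130 mm high, open at the back; slope y 0 to -120 mm, falling to 50 mm at the lip. Slippery 3 mm sheet. Lane centres x = -49.5, +49.5 mm; 96 mm wide between 14 mm high walls. Legs under the landing only.
- mouth_near (a point): Middle of the lip of the lane nearer the robot (chute x = -49.5 mm, y = -120 mm), on the sheet's top, height 50 mm. Axes as the chute's. A cup stands well under it with the cup's centre about 50 mm further along the chute's -y.
- mouth_far (a point): The same for the lane farther from the robot (chute x = +49.5 mm).
- cup: Loose round steel catch cup, 132 mm across the rim, 116 mm across the foot, 32 mm high, wall and floor 4 mm, 300 g. Origin at the centre of its underside, z up. A wooden stub handle, 14 mm wide, 12 mm thick, centre line 24 mm above the underside, sticks out along its own -y from 62 to 119 mm from the centre. Starts beyond the lips.
- sizer_round: Clear acrylic round lens sizer, disc 84 mm across with a thin dark line round its edge, 10 mm thick, about 65 g, lying flat on the chute's landing in one of the lanes. Origin at the centre of its underside, z up.
- sizer_rect: Clear acrylic rectangular lens sizer, 84 mm (own x, across the lane) by 62 mm (own y, along the lane), 10 mm thick, about 62 g, lying flat on the landing in the other lane. Origin at the centre of its underside, z up.
- frame_round: Rose gold spectacle frame with round rims, lying folded and flat, 138 mm long (own y), 52 mm wide, 16 mm high. Origin at the centre of its underside. It lies in the job tray or on the display pad.
- frame_rect: Rose gold spectacle frame with rectangular rims, same size and finish, lying where the other one does not. Origin at the centre of its underside.
- tray: Job tray: fixed grey tray with a 14 mm high rim, 90 mm (x) by 190 mm (y), beyond the chute. Origin at the centre of its underside. The frame in it decides the job.
- pad: Display pad: fixed flat white pad without a rim, 90 by 190 mm, 5 mm thick. Origin at the centre of its underside. The frame on it does not matter.
- weight: Brass bench weight, 52 mm across, 64 mm high, 650 g, standing beyond the chute between tray and pad; a bystander. Origin at the centre of its underside.
Mind the look-alikes: they are no part of the job. Leave any purple or red look-alike of the sizer_round alone.

How it is judged (in metres and radians):
On the way, in this order (a step that is already met when the one before it is completed fails the run):
1. the cup stands on the counter under the mouth of the wanted sizer's lane, that sizer still on the landing (height (world z) of cup below 0.004 m and angle between cup's own z axis and vertical below 0.25 rad and ((horizontal distance between frame_round and tray below 0.06 m and ((x of sizer_round in the frame of mouth_near between -0.03 and 0.03 m and horizontal distance between cup and mouth_near below 0.075 m) or (x of sizer_round in the frame of mouth_far between -0.03 and 0.03 m and horizontal distance between cup and mouth_far below 0.075 m)) and height (world z) of sizer_round above 0.12 m) or (horizontal distance between frame_rect and tray below 0.06 m and ((x of sizer_rect in the frame of mouth_near between -0.03 and 0.03 m and horizontal distance between cup and mouth_near below 0.075 m) or (x of sizer_rect in the frame of mouth_far between -0.03 and 0.03 m and horizontal distance between cup and mouth_far below 0.075 m)) and height (world z) of sizer_rect above 0.12 m))), for 0.2 s.
2. the wanted sizer lies in the cup (((horizontal distance between frame_round and tray below 0.06 m and (horizontal distance between sizer_round and cup below 0.03 m and z of sizer_round in the frame of cup below 0.02 m and angle between sizer_round's own z axis and vertical below 0.25 rad)) or (horizontal distance between frame_rect and tray below 0.06 m and (horizontal distance between sizer_rect and cup below 0.03 m and z of sizer_rect in the frame of cup below 0.02 m and angle between sizer_rect's own z axis and vertical below 0.25 rad)))), for 0.2 s.
At the end, for the whole second after the job is handed in: The sizer shaped like the tray's frame lies in the cup at rest (centres within 30 mm, under 20 mm above the cup's underside, within 0.25 rad of flat); the cup stands at rest on the counter, centre within 75 mm of a mouth seen from above; the other sizer is on the landing, moved under 15 mm (((horizontal distance between frame_round and tray below 0.06 m and (horizontal distance between sizer_round and cup below 0.03 m and z of sizer_round in the frame of cup below 0.02 m and angle between sizer_round's own z axis and vertical below 0.25 rad) and linear speed of sizer_round below 0.02 m/s and height (world z) of sizer_rect above 0.125 m and distance of sizer_rect from where it was at the start of the episode below 0.015 m) or (horizontal distance between frame_rect and tray below 0.06 m and (horizontal distance between sizer_rect and cup below 0.03 m and z of sizer_rect in the frame of cup below 0.02 m and angle between sizer_rect's own z axis and vertical below 0.25 rad) and linear speed of sizer_rect below 0.02 m/s and height (world z) of sizer_round above 0.125 m and distance of sizer_round from where it was at the start of the episode below 0.015 m)) and (horizontal distance between cup and mouth_near below 0.075 m or horizontal distance between cup and mouth_far below 0.075 m) and height (world z) of cup below 0.004 m and angle between cup's own z axis and vertical below 0.1 rad and linear speed of cup below 0.02 m/s); the robot touches nothing.
It fails at once if the other sizer is moved by more than 15 mm ((horizontal distance between frame_round and tray below 0.06 m and distance of sizer_rect from where it was at the start of the episode above 0.015 m) or (horizontal distance between frame_rect and tray below 0.06 m and distance of sizer_round from where it was at the start of the episode above 0.015 m)).
It fails at once if a sizer is picked up (more than 35 mm above the landing) (height (world z) of any of sizer_round, sizer_rect above 0.165 m).
It fails at once if a sizer lands on the counter (low down, outside the cup) ((height (world z) of sizer_round below 0.03 m and horizontal distance between sizer_round and cup above 0.075 m) or (height (world z) of sizer_rect below 0.03 m and horizontal distance between sizer_rect and cup above 0.075 m)).
It fails at once if a frame or the brass weight is moved by more than 20 mm (distance of any of frame_round, frame_rect, weight from where it was at the start of the episode above 0.02 m).
It also fails if it takes over 50 s, if anything falls off the work surface, if the arm or the gripper's body presses on something with over 40 N, if the wrist force passes 120 N, or if a joint passes its speed limit or range.

## Working session

There is one attempt and no reset: what is moved stays moved. The work goes in short steps, Python scripts to look and compute and a shell command to move; the robot and the scene stay as the last step left them, time stands still between calls to the robot, and variables do not carry over. Pictures are saved under pics/ and viewed, about 8 in all and at most 12, crops included, and the job is handed in when it is done.

```bash
mkdir -p pics; ls; python3 - <<'E'
from station import telemetry,capture,arm
import cv2,numpy as np
print(telemetry.sense(), arm.grip_point_offset)
for n in("scene","top"):
    c=capture(n);cv2.imwrite(f"pics/{n}0.png",c["frame"][:,:,::-1])
    np.savez(f"{n}.npz",**c)
    print(n,c["fx"],c["cx"],c["cy"],np.round(c["R"],4).tolist(),c["t"])
E
```

```text
pics
{'time_s': 0.0, 'joint_pos': array([-67.29404233,  35.28740612,  -0.72080231,  81.64068723,
         0.46494454,  63.22020833,  -2.3151421 ]), 'dq': array([ 0.03387012, -0.00318032,  0.01497036,  0.0212589 ,  0.0916727 ,
       -0.01166218, -0.0710599 ]), 'tau': array([ 2.76689843e-04, -4.58933222e+01,  2.09145513e-01, -1.65744281e+01,
       -6.10112236e-02,  2.04155868e-02,  2.31529093e-04]), 'position': array([0.26638904, 0.59203359, 0.21750586]), 'ee_rot': array([-1.79854649e+02,  4.03331959e-03,  1.55777826e+02]), 'wrist_force': array([ 0.46137982,  0.31489316, -0.26889015]), 'wrist_torque': array([-0.0250597 ,  0.05867108,  0.06787808]), 'width': 0.0929744081513322} 0.0188
scene 501.10747712494276 325.7487690133997 244.56965338607426 [[-0.1659, 0.9861, 0.0062], [0.7034, 0.1227, -0.7001], [-0.6911, -0.1117, -0.714]] [ 0.0337111  -0.36632269  1.36020433]
top 571.690370402885 327.6241652318305 232.48050106849504 [[-0.026, -0.9996, 0.0108], [-0.9837, 0.0237, -0.1784], [0.1781, -0.0153, -0.9839]] [0.07132337 0.62052625 1.07950324]
```

View pics/scene0.png

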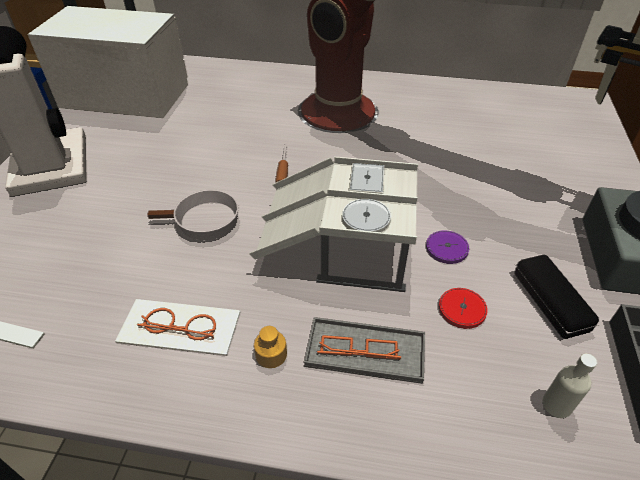

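View pics/top0.png

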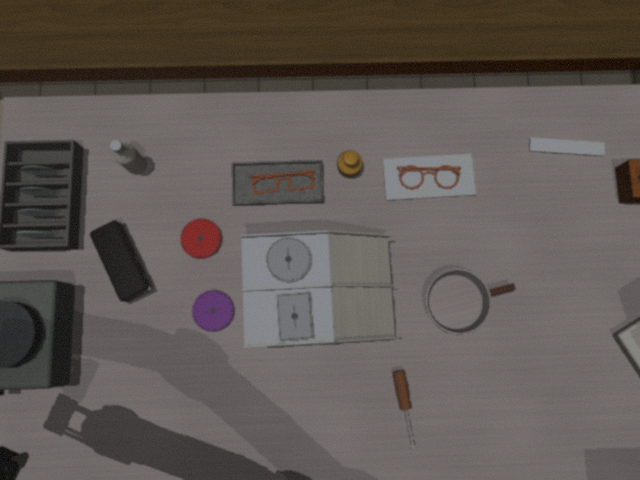

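The scene picture shows the tray (370,350) holding the rectangular-rimmed frame, and the pad (180,328) holding the round one. So the wanted sizer is the clear rectangular one in the near lane: scene (367,178), top (295,316). The purple disc (212,311) and red disc (201,238) in the top view are look-alikes and stay put. The cup is at top (456,301), with its handle at (502,290). I'll confirm this in one enlarged crop.

```bash
python3 - <<'E'
import cv2
a=cv2.imread("pics/top0.png")[145:355,228:528]
a=cv2.resize(a,(795,556),interpolation=cv2.INTER_CUBIC)
cv2.imwrite("pics/crop1.png",cv2.convertScaleAbs(a,alpha=1.4))
E
```

```text
(no output)
```

View pics/crop1.png

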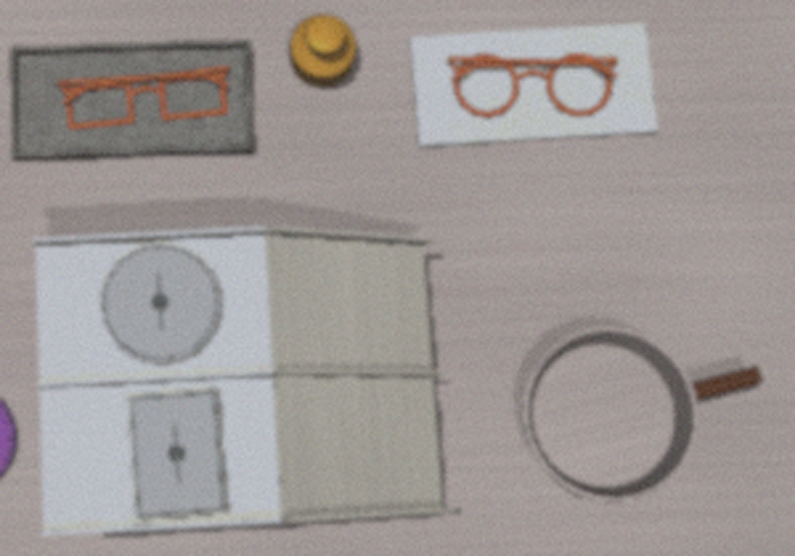

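The crop confirms it: rectangular rims in the rimmed grey tray at (145,100), round ones on the white pad. The clear rectangular sizer is in the near lane, corners about (130,398), (218,390), (228,510) and (140,517). The cup rim is centred at about (610,413), with the handle from (695,390) to (760,377).

```bash
cat > h.py <<'E'
import numpy as np
from scipy.optimize import least_squares
class C: pass
def cam(n):
    d=np.load(n+".npz"); return d
def proj(d,X):
    c=np.atleast_2d(X)@d["R"].T+d["t"]
    return np.c_[d["fx"]*c[:,0]/c[:,2]+d["cx"],d["fy"]*c[:,1]/c[:,2]+d["cy"]]
def back(d,uv,z):
    uv=np.atleast_2d(np.array(uv,float))
    r=np.c_[(uv[:,0]-d["cx"])/d["fx"],(uv[:,1]-d["cy"])/d["fy"],np.ones(len(uv))]@d["R"]
    o=-d["R"].T@d["t"]
    return o+r*((z-o[2])/r[:,2])[:,None]
E
python3 - <<'E'
from h import *
d=cam("top")
f=lambda p:np.array(p,float)/[2.65,2.648]+[228,145]
uv=f([(40,385),(273,377),(440,380),(43,533),(280,523),(445,512),(36,240),(267,233),(427,243)])
M=np.array([(a,b,z) for a in(0,-.1,.1) for b,z in((.16,.144),(0,.144),(-.12,.064))])
def W(p):
    c,s=np.cos(p[2]),np.sin(p[2]); return np.c_[p[0]+c*M[:,0]-s*M[:,1],p[1]+s*M[:,0]+c*M[:,1],M[:,2]]
r=least_squares(lambda p:(proj(d,W(p))-uv).ravel(),[.6,.1,0])
print("chute",r.x[:2],np.degrees(r.x[2]),"res",np.round(r.fun.reshape(-1,2),1).tolist())
c,s=np.cos(r.x[2]),np.sin(r.x[2]);R=np.array([[c,-s],[s,c]])
m=r.x[:2]+R@[-.0495,-.12]; print("mouth",m,"cup tgt",m+R@[0,-.05])
cup=back(d,f((610,413)),.032)[0];h=back(d,f([(695,390),(760,377)]),.028)
print("cup",cup,"handle",h,np.degrees(np.arctan2(*(h[1]-cup)[[1,0]])))
sz=back(d,f([(130,398),(218,390),(228,510),(140,517)]),.14);print("sizer",sz,sz.mean(0), "chute frame",R.T@(sz.mean(0)[:2]-r.x[:2]))
w=back(d,f([(322,35)]),.064);print("weight",w)
E
```

```text
chute [0.50717316 0.05235288] 1.019382486516739 res [[-0.6, -0.0], [0.7, -0.8], [-1.2, -1.1], [-0.7, 1.0], [0.6, 0.7], [0.2, 1.5], [-0.0, -0.2], [0.5, -1.1], [0.4, -0.1]]
mouth [ 0.45981587 -0.06850876] cup tgt [ 0.4607054  -0.11850085]
cup [ 0.48174487 -0.20058012  0.032     ] handle [[ 0.49760417 -0.26706013  0.028     ]
 [ 0.50616839 -0.31716372  0.028     ]] -78.16801571040924
sizer [[0.49428287 0.15092776 0.14      ]
 [0.49819441 0.09116847 0.14      ]
 [0.417806   0.08612559 0.14      ]
 [0.41473029 0.14505955 0.14      ]] [0.45625339 0.11832034 0.14      ] chute frame [-0.04973811  0.06686292]
weight [[0.7717817  0.00777862 0.064     ]]
```

```bash
python3 -m creep '[[0,0,-0.2,0,0,0.9,0],[0,0,-0.2,0,0,0.9,0],[0,0,-0.2,0,0,0.9,0],[0,0,-0.2,0,0,0.9,0],[0,0,-0.2,0,0,0.9,0],[0,0,-0.2,0,0,0.9,0],[0,0,0,0,0,0,0]]' 15
cat > go.py <<'E'
import sys,numpy as np
from station import telemetry
from scipy.spatial.transform import Rotation as Ro
s=telemetry.sense();p=s["position"];R=Ro.from_euler("xyz",s["ee_rot"],degrees=True)
g=np.array([float(a) for a in sys.argv[1:4]])
d=R.inv().apply(g-p)/.04
print("at",p.round(4),s["ee_rot"].round(1),"t",round(s["time_s"],2),"w",round(s["width"],4),"total units",d.round(2),"min rows",np.ceil(abs(d).max()))
if len(sys.argv)>4:
    G=Ro.from_euler("xyz",[180,0,float(sys.argv[4])],degrees=True)
    print("turn units",(np.degrees((R.inv()*G).as_rotvec())/10).round(2))
E
python3 go.py 0.45 0.2 0.26 102
```

```text
time_s: 0.98
position: [0.265, 0.5895, 0.2617]
ee_rot: [-179.5, 0.6, 100.1]
wrist_force: [-0.1, -0.0, -0.6]
width: 0.0931
at [0.265  0.5895 0.2617] [-179.5    0.6  100.1] t 0.97 w 0.0931 total units [-10.4    2.85   0.14] min rows 11.0
turn units [-0.05  0.06 -0.19]
```

```bash
python3 -m creep '[[-0.95,0.26,0,0,0,-0.1,0],[-0.95,0.26,0,0,0,-0.1,0],[-0.95,0.26,0,0,0,0,0],[-0.95,0.26,0,0,0,0,0],[-0.95,0.26,0,0,0,0,0],[-0.95,0.26,0,0,0,0,0],[-0.95,0.26,0,0,0,0,0],[-0.95,0.26,0,0,0,0,0],[-0.95,0.26,0,0,0,0,0],[-0.95,0.26,0,0,0,0,0],[-0.95,0.26,0,0,0,0,0],[0,0,0,0,0,0,0]]'
python3 go.py 0.501 -0.288 0.13 102
```

```text
time_s: 2.48
position: [0.4714, 0.1928, 0.2577]
ee_rot: [-178.8, 1.1, 104.5]
wrist_force: [-0.9, -0.2, 0.5]
width: 0.0931
at [0.4714 0.1928 0.2577] [-178.8    1.1  104.5] t 2.48 w 0.0931 total units [-11.76  -2.21   3.46] min rows 12.0
turn units [-0.12  0.11  0.24]
```

```bash
python3 -m creep '[[-1,-0.18,0,-0.1,0.1,0.2,0],[-1,-0.18,0,0,0,0,0],[-1,-0.18,0,0,0,0,0],[-1,-0.18,0,0,0,0,0],[-1,-0.18,0,0,0,0,0],[-1,-0.18,0,0,0,0,0],[-1,-0.18,0.1,0,0,0,0],[-1,-0.18,0.1,0,0,0,0],[-1,-0.18,0.5,0,0,0,0],[-1,-0.18,0.6,0,0,0,0],[-1,-0.18,0.6,0,0,0,0],[-0.6,-0.18,0.6,0,0,0,0]]'
python3 go.py 0.501 -0.288 0.13 102
```

```text
time_s: 3.98
position: [0.5022, -0.27, 0.1495]
ee_rot: [-179.9, -0.6, 105.9]
wrist_force: [0.1, 1.0, -0.3]
width: 0.0931
at [ 0.5022 -0.27    0.1495] [-179.9   -0.6  105.9] t 3.98 w 0.0931 total units [-0.43 -0.15  0.48] min rows 1.0
turn units [-0.01 -0.06  0.39]
```

```bash
python3 -m creep '[[-0.45,-0.15,0.5,0,0,0.4,0],[0,0,0.9,0,0,0,0],[0,0,0.9,0,0,0,0],[0,0,0.6,0,0,0,0],[0,0,0.3,0,0,0,0],[0,0,0,0,0,0,0]]'
python3 go.py 0.501 -0.288 0.008 102
python3 - <<'E'
from station import capture
import cv2
for n in("wrist",):
    c=capture(n);cv2.imwrite(f"pics/{n}1.png",c["frame"][:,:,::-1])
E
```

```text
time_s: 4.72
position: [0.5023, -0.281, 0.0125]
ee_rot: [-179.8, -1.2, 102.7]
wrist_force: [0.4, -0.4, -0.5]
width: 0.0932
at [ 0.5023 -0.281   0.0125] [-179.8   -1.2  102.7] t 4.72 w 0.0932 total units [-0.17 -0.07  0.11] min rows 1.0
turn units [-0.02 -0.12  0.07]
```

View pics/wrist1.png

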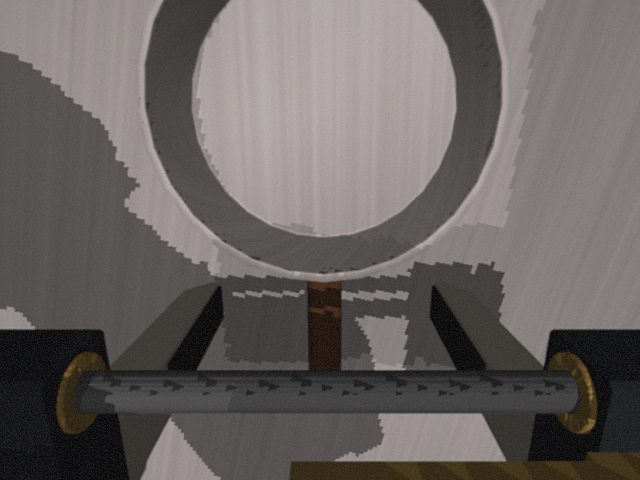

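The wrist view shows the handle (325,330) centred between the open jaws, so I'll lower slightly and close.

```bash
python3 -m creep '[[-0.1,0,0.15,0,-0.1,0,0],[0,0,0,0,0,0,1],[0,0,0,0,0,0,1],[0,0,0,0,0,0,1],[0,0,0,0,0,0,1],[0,0,0,0,0,0,1],[0,0,0,0,0,0,1],[0,0,0,0,0,0,1],[0,0,0,0,0,0,1]]' 20
python3 go.py 0.481 -0.203 0.008 102
```

```text
time_s: 5.9
position: [0.5056, -0.2865, 0.0098]
ee_rot: [179.9, 0.2, 102.7]
wrist_force: [-1.3, -0.8, 0.5]
width: 0.0177
at [ 0.5056 -0.2865  0.0098] [179.9   0.2 102.7] t 5.9 w 0.0177 total units [ 2.17 -0.14  0.04] min rows 3.0
turn units [0.01 0.02 0.07]
```

```bash
python3 -m creep '[[0,0,0,0,0,0,1],[0,0,0,0,0,0,1]]' 20
python3 go.py 0.4846 -0.2045 0.0098 102.7
```

```text
time_s: 6.15
position: [0.505, -0.2866, 0.0098]
ee_rot: [180.0, 0.1, 102.8]
wrist_force: [-0.9, -0.1, 0.8]
width: 0.0137
at [ 0.505  -0.2866  0.0098] [1.800e+02 1.000e-01 1.028e+02] t 6.15 w 0.0137 total units [ 2.12 -0.04 -0.01] min rows 3.0
turn units [0.   0.01 0.01]
```

```bash
python3 -m creep '[[0.4,0,0,0,0,0,1],[0.4,0,0,0,0,0,1],[0.4,0,0,0,0,0,1],[0.4,0,0,0,0,0,1],[0.4,0,0,0,0,0,1],[0.3,0,0,0,0,0,1],[0,0,0,0,0,0,1]]' 20
python3 go.py 0.4846 -0.2045 0.0098 102.7
```

```text
time_s: 7.02
position: [0.4843, -0.1901, 0.0097]
ee_rot: [179.9, 0.3, 102.9]
wrist_force: [-0.3, 0.7, -0.5]
width: 0.0136
at [ 0.4843 -0.1901  0.0097] [179.9   0.3 102.9] t 7.03 w 0.0136 total units [-0.35 -0.07  0.  ] min rows 1.0
turn units [0.01 0.03 0.02]
```

```bash
python3 -m creep '[[-0.3,-0.05,0,0,0,0,1],[0,0,0,0,0,0,1],[0,0,0,0,0,0,0.5],[0,0,0,0,0,0,0.3],[0,0,0,0,0,0,0.1],[0,0,0,0,0,0,0]]' 20
python3 go.py 0.4846 -0.2045 0.0098 102.7
python3 - <<'E'
from station import capture
import cv2
c=capture("top");cv2.imwrite("pics/top2.png",cv2.convertScaleAbs(cv2.resize(c["frame"][200:400,228:528,::-1],(795,530),interpolation=cv2.INTER_CUBIC),alpha=1.4))
E
```

```text
time_s: 7.78
position: [0.4846, -0.2036, 0.0094]
ee_rot: [179.9, 0.2, 102.7]
wrist_force: [0.9, 0.1, -0.0]
width: 0.0495
at [ 0.4846 -0.2036  0.0094] [179.9   0.2 102.7] t 7.78 w 0.0495 total units [-0.02 -0.   -0.01] min rows 1.0
turn units [0.01 0.02 0.  ]
```

View pics/top2.png

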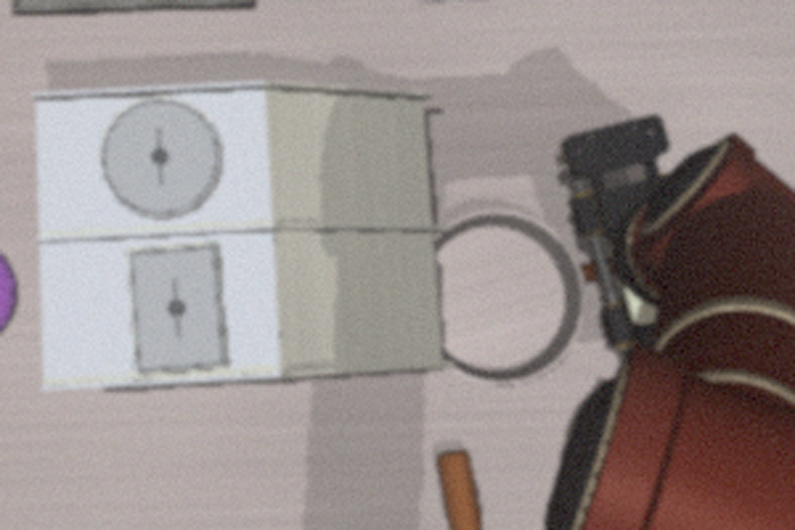

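The cup rim shows under the near lip: right edge 580, top 213, bottom 380, so centred at about (497,297).

```bash
python3 -c "
from h import *
print(back(cam('top'),(228+497/2.65,200+297/2.65),.032))"
python3 -m creep '[[0,0,0,0,0,0,0],[0,0,0,0,0,0,0],[0,0,-0.4,0,0,0,0],[0,0,-0.9,0,0,0,0],[0,0,-1,0,0,0,0],[0,0,-1,0,0,0,0],[0,0,-1,0,0,0,0],[0,0,-1,0,0,0,0],[0,0,-0.7,0,0,0,0],[0,0,0,0,0,0,0]]'
python3 go.py 0.456 0.2 0.24 91
```

```text
[[ 0.46204037 -0.11449385  0.032     ]]
time_s: 9.07
position: [0.483, -0.2031, 0.2646]
ee_rot: [179.6, 0.3, 102.7]
wrist_force: [1.3, 0.2, -0.6]
width: 0.0924
at [ 0.483  -0.2031  0.2646] [179.6   0.3 102.7] t 9.07 w 0.0924 total units [9.98 1.55 0.57] min rows 10.0
turn units [0.05 0.03 1.17]
```

```bash
python3 -m creep '[[0.95,0.15,0,0,0,0.3,0],[0.95,0.15,0,0,0,0.3,0.57],[0.95,0.15,0,0,0,0.3,0.57],[0.95,0.15,0,0,0,0.3,0.57],[0.95,0,0,0,0,0,0.57],[0.95,0,0,0,0,0,0.57],[0.95,0,0,0,0,0,0.57],[0.95,0,0,0,0,0,0.57],[0.95,0,0,0,0,0,0.57],[0.4,0,0,0,0,0,0.57],[0,0,0,0,0,0,0.57]]'
python3 go.py 0.4555 0.188 0.16 91
```

```text
time_s: 10.45
position: [0.4758, 0.1653, 0.255]
ee_rot: [-179.4, 0.4, 89.9]
wrist_force: [0.1, -0.2, 0.0]
width: 0.0402
at [0.4758 0.1653 0.255 ] [-179.4    0.4   89.9] t 10.45 w 0.0402 total units [ 0.58 -0.48  2.38] min rows 3.0
turn units [-0.06  0.04 -0.11]
```

```bash
python3 -m creep '[[0.6,-0.5,0,0,0,-0.1,0.57],[0,0,0.7,0,0,0,0.57],[0,0,0.7,0,0,0,0.57],[0,0,0.6,0,0,0,0.57],[0,0,0.1,0,0,0,0.57],[0,0,0,0,0,0,0.57]]'
python3 go.py 0.4555 0.188 0.134 91
```

```text
time_s: 11.2
position: [0.4568, 0.176, 0.1702]
ee_rot: [-179.5, 0.8, 89.9]
wrist_force: [1.0, -0.0, 0.6]
width: 0.0399
at [0.4568 0.176  0.1702] [-179.5    0.8   89.9] t 11.2 w 0.0399 total units [ 0.31 -0.03  0.9 ] min rows 1.0
turn units [-0.05  0.08 -0.11]
```

```bash
python3 -m creep '[[0.35,0,0,0,0,-0.1,0.57],[0,0,0.4,0,0,0,0.57],[0,0,0.3,0,0,0,0.57],[0,0,0,0,0,0,0.57]]'
python3 go.py 0.4555 0.188 0.1345 91
python3 - <<'E'
from station import capture
import cv2
c=capture("wrist");cv2.imwrite("pics/wrist3.png",c["frame"][:,:,::-1])
E
```

```text
time_s: 11.7
position: [0.4593, 0.1932, 0.1444]
ee_rot: [-179.9, 0.5, 91.1]
wrist_force: [0.2, -0.7, 1.0]
width: 0.0401
at [0.4593 0.1932 0.1444] [-179.9    0.5   91.1] t 11.7 w 0.0401 total units [-0.13 -0.1   0.25] min rows 1.0
turn units [-0.01  0.05  0.01]
```

View pics/wrist3.png

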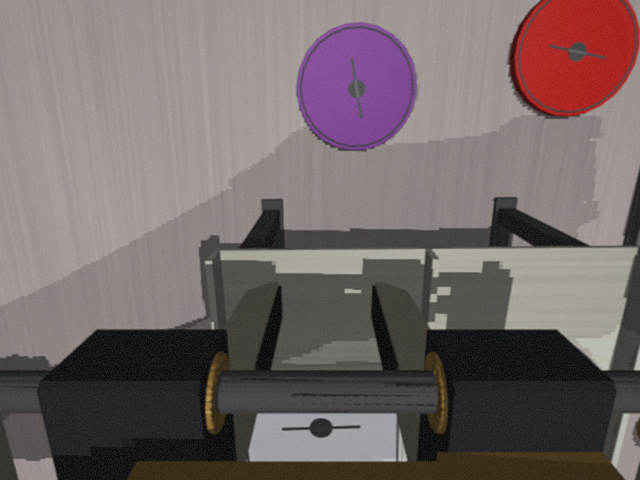

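```bash
python3 -m creep '[[0,-0.06,0.22,0,0,0,0.57],[0,0,0,0,0,0,0.57],[-0.3,0,0,0,0,0,0.57],[-0.3,0,0,0,0,0,0.57],[-0.3,0,0,0,0,0,0.57],[0,0,0,0,0,0,0.57]]'
python3 go.py 0.454 0.09 0.135 91
python3 - <<'E'
from station import capture
import cv2
c=capture("top");cv2.imwrite("pics/top4.png",cv2.convertScaleAbs(cv2.resize(c["frame"][200:400,228:528,::-1],(795,530),interpolation=cv2.INTER_CUBIC),alpha=1.4))
E
```

```text
time_s: 12.5
position: [0.4589, 0.1535, 0.1371]
ee_rot: [179.9, 0.5, 90.9]
wrist_force: [0.6, 0.2, -0.3]
width: 0.0403
at [0.4589 0.1535 0.1371] [179.9   0.5  90.9] t 12.5 w 0.0403 total units [-1.58 -0.15  0.07] min rows 2.0
turn units [ 0.01  0.05 -0.01]
```

View pics/top4.png

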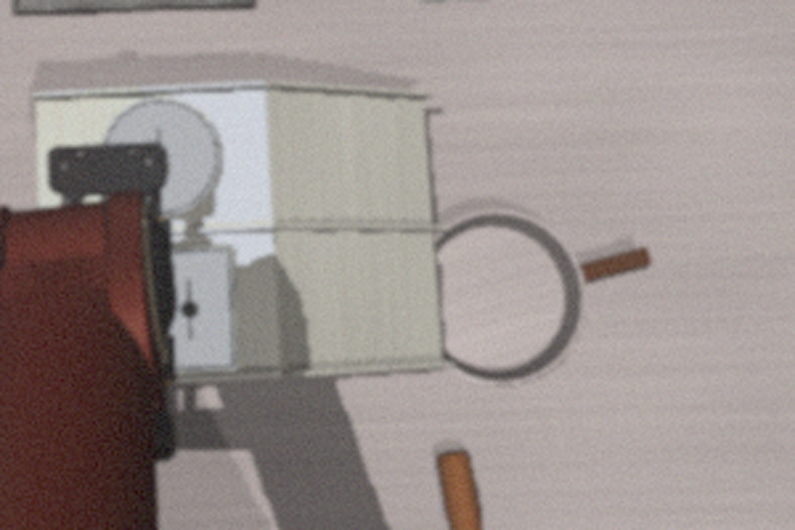

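The sizer has moved about 10 mm squarely along the lane, centre now at (190,309). The cup is still in place, and I'll push on over the crest slowly.

```bash
python3 -m creep '[[-0.2,-0.05,0.06,0,0,0,0.57],[-0.25,-0.05,0,0,0,0,0.57],[-0.25,0,0,0,0,0,0.57],[-0.25,0,0,0,0,0,0.57],[-0.25,0,0,0,0,0,0.57],[-0.25,0,0,0,0,0,0.57],[-0.2,0,0,0,0,0,0.57],[0,0,0,0,0,0,0.57]]'
python3 go.py 0.454 0.09 0.135 91
python3 - <<'E'
from station import capture
import cv2
c=capture("top");cv2.imwrite("pics/top5.png",cv2.convertScaleAbs(cv2.resize(c["frame"][200:400,228:528,::-1],(795,530),interpolation=cv2.INTER_CUBIC),alpha=1.4))
E
```

```text
time_s: 13.55
position: [0.4562, 0.0838, 0.1351]
ee_rot: [179.8, 0.4, 91.0]
wrist_force: [0.5, -0.3, -0.0]
width: 0.0399
at [0.4562 0.0838 0.1351] [179.8   0.4  91. ] t 13.55 w 0.0399 total units [ 0.16 -0.05  0.  ] min rows 1.0
turn units [0.02 0.04 0.  ]
```

View pics/top5.png

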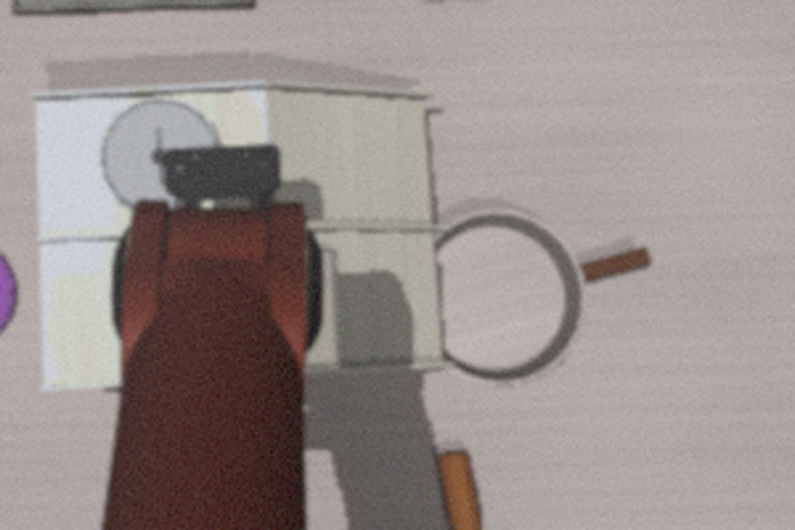

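The sizer's edge shows at (335,265), just over the crest and not yet sliding. I'll keep pushing.

```bash
python3 -m creep '[[-0.25,-0.02,0,0,0,0,0.57],[-0.25,0,0,0,0,0,0.57],[-0.25,0,0,0,0,0,0.57],[0,0,0,0,0,0,0.57],[0,0,0,0,0,0,0.57],[0,0,0,0,0,0,0.57]]'
python3 go.py 0.454 0.09 0.135 91
python3 - <<'E'
from station import capture
import cv2
c=capture("top");cv2.imwrite("pics/top6.png",cv2.convertScaleAbs(cv2.resize(c["frame"][200:400,228:528,::-1],(795,530),interpolation=cv2.INTER_CUBIC),alpha=1.4))
E
```

```text
time_s: 14.35
position: [0.4558, 0.0526, 0.1352]
ee_rot: [179.9, 0.4, 91.1]
wrist_force: [0.3, 0.4, 0.1]
width: 0.04
at [0.4558 0.0526 0.1352] [179.9   0.4  91.1] t 14.35 w 0.04 total units [ 0.94 -0.03 -0.  ] min rows 1.0
turn units [0.01 0.04 0.01]
```

View pics/top6.png

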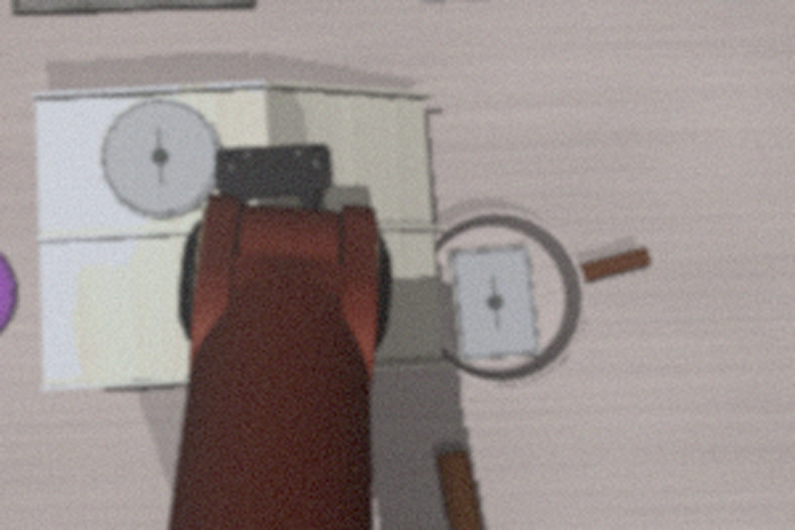

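The sizer lies in the cup, centre (494,301), and the round one hasn't moved. I'll withdraw upward and check.

```bash
python3 -m creep '[[0,0,-0.6,0,0,0,0.57],[0,0,-1,0,0,0,0.57],[0,0,-1,0,0,0,0.57],[0.5,0,-0.6,0,0,0,0.57],[1,0,0,0,0,0,0.57],[1,0,0,0,0,0,0.57],[1,0,0,0,0,0,0.57],[0,0,0,0,0,0,0.57],[0,0,0,0,0,0,0.57]]'
python3 - <<'E'
from station import capture
from h import *
import cv2
np.savez("s7.npz",**(c:=capture("scene")))
print(proj(c,[[.462,-.1145,0]]))
t=capture("top")["frame"][240:360,380:500,::-1]
a=cv2.resize(c["frame"][120:380,110:430,::-1],(640,520),interpolation=cv2.INTER_CUBIC)
b=cv2.convertScaleAbs(cv2.resize(c["frame"][170:250,200:300,::-1],None,fx=1.6,fy=1.6),alpha=1)
cv2.imwrite("pics/scene7.png",a)
E
```

```text
time_s: 15.52
position: [0.4518, 0.1992, 0.2665]
ee_rot: [179.9, 0.3, 91.3]
wrist_force: [0.2, -0.9, -0.2]
width: 0.04
[[251.64359716 218.23165999]]
```

View pics/scene7.png

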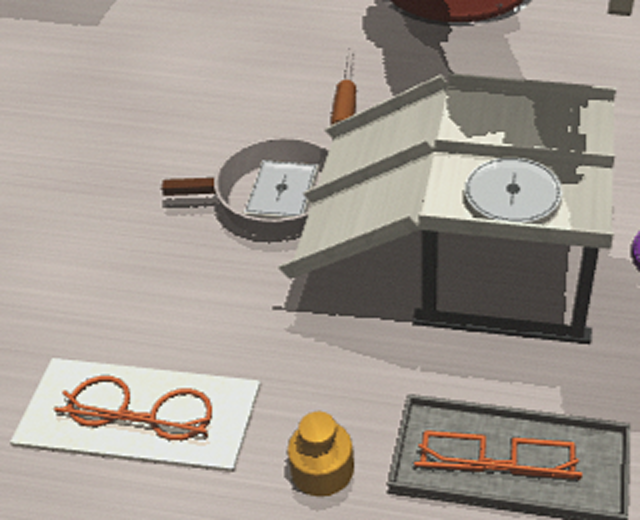

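The sizer lies flat on the cup floor at (282,188) and the cup is upright. The round sizer, both frames and the weight are where they were, and the gripper is clear.

```bash
python3 -c "
from station import finish_job
print(finish_job())"
```

```text
the job is handed in; nothing more can be done
None
```

The job is handed in, at about 16 s on the robot's clock; no verdict was reported. The tray held the rectangular frame, so the wanted sizer was the rectangular one in the near lane.

- **Cup:** I slid it by its handle to under the near mouth. Its centre measured about 46 mm beyond the lip, inside the 75 mm limit.
- **Sizer:** I pushed it over the crest with half-open fingers, and it slid down into the cup.
- **Last pictures:** The sizer lies flat in the upright cup, with centres a few millimetres apart as seen from above. The round sizer, both frames and the weight look unmoved, and the gripper is clear of everything.
- **Slip and limits:** The cup overshot by about 14 mm on its first slide, and I pulled it back before letting go. I judged flatness and rest by eye from the pictures, not by measurement.

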